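Move the draught door to the other balance

ROBOT

A 6-joint arm with a two-finger parallel gripper is mounted at the origin on the work surface. World frame = base frame: x ahead of the robot, y to its left, z up, the work surface at z = 0. Lengths are in m, angles in rad, forces in N, time in s.
With the tool pointing down it reaches from about 0.275 to 0.85 m from the base axis. Payload 5.2 kg.
Tool frame: the origin (TCP) lies between the finger pads; the fingertips stand r.nose_length ahead of it and the grasp point (between the pads) lies 11 mm behind it (r.nose_length is the distance from the TCP to the fingertips, in m); z points along the fingers, y is the line along which they close (so a half turn about z gives the same grasp; the last joint's range is limited). The gripper opens to 85 mm and grips with 20 to 120 N. Pads are 22 mm wide; open, the fingers measure 114 mm over their backs; the gripper's body (76 mm by 85 mm) begins 54 mm behind the grasp point. The pads swing forward as they close: fully open they stand 13 mm farther back than shut.
Start: joints at [1.134, 0.259, 1.535, -0, 1.348, -0.203], TCP at [0.127, 0.535, 0.239] pointing down, gripper open.
Joint ranges: [-3.14, 3.14], [-0.91, 2.08], [0.19, 2.58], [-1.22, 4.36], [0.22, 2.71], [-3.12, 3.12]. Speed limits (rad/s): [2.57, 2.57, 3.14, 3.14, 3.14, 3.14].

INTERFACE

Orientations are given as a unit quaternion [w, x, y, z].
In Python, from rig import r, imaging, workorder gives the robot as it stands. The module is installed in compiled form; this text tells all that it offers.
- The arm moves only by the tool move_arm, never from a script. Its argument "series" is a list that holds one entry, the list of rows, each a list of 4 numbers: the shift along the world's x, y, z in mm, then the turn about the world's z in rad. A call has 1 to 8 rows; each row is the pose to reach, as a shift and turn from the pose commanded when the call began; what a row does not reach only later rows make up. A row lasts 1/8 s, in which the tool goes at most 62.5 mm and 10.7 degrees, less where a joint would pass 70% of its speed; a pose out of reach is approached as far as the arm can. A call with a gripper value outside its range is refused whole. "fingers" is the finger opening in mm, from 0 to 85.4, set as the call begins (left out, the last holds). The fingers move at their own pace and stop on an object; "newtons" is the grip in N (left out, the last holds). Time passes only in rows, so rows that repeat a pose let the fingers close. It gives the time, the measured TCP pose, the force, the opening and the grip force at its end, in the units of the state.
- r.get_obs(): the state, without advancing time (a new reading comes with each control period).
- imaging.capture(name): name is "scene" or "side" or "wrist"; returns a dict with "image" (400x640x3 uint8, red, green, blue), "depth" (400x640 float32, m along the optical axis (not along the pixel's ray), 0 where there is no reading), "fx", "fy", "cx", "cy" (pixels), "rvec" (rotation vector, rad) and "tvec" (3), from world to camera coordinates, as OpenCV has them; the wrist camera has in their place "mount" (4x4, takes a point from camera to tool coordinates, whose origin is the TCP and whose axes are the flange's). Camera axes: x right, y down, z forward; pixel columns grow to the right and rows downward; lengths in m; the calibration is good to about 2 mm. A picture is of the moment at which its call begins: read the wrist's pose just before it.
- workorder.job_done(): hands the job in; it is judged then, once.
The state is a dict: "time_s": time; "joint_pos": joint angles; "joint_vel": joint speeds; "tau": joint torques, N m; "ee_pos": TCP position; "ee_rot": TCP orientation; "force": force on the tool from outside, world axes, zero at the start; "ft_torque": the same for the moment, N m; "finger_gap": finger opening in m; "gripper_force": force on a finger pad.
Only numpy, scipy, OpenCV 4.12 (cv2) and the standard library are available. Lean on these libraries where they do the work, as an engineer would, in place of code of your own. Each camera call takes 0.05 s, during which the arm holds its last target. There are 200 camera calls.

TASK

The hinged draught door hangs on one weighing bay; move it to the bay that has none. Pinch its two finger tabs together to draw the sprung hinge pin back before lifting the door off, then lower it gently into the other bay's hinge slots, feeling for the bottom, and let the pin spring home in its hole so that the door hangs straight and locked. Do not force or drop it, and leave the other things on the bench alone.

Things in the scene. Friction and masses are not known exactly. Their poses are not given: they have to be found in the camera images.
- door: Clear draught door, 0.24 to 0.4 kg. Origin: middle of hinge axis. +y along the hinge to the plain end, -y to the sprung-pin end, z up, x across the panel. Grey top rail 152 mm long (y), 14 x 16 mm, centred on the origin; clear panel below, 144 mm wide, 8 mm thick at its edges, to 132 mm below. At both rail ends a fixed round stub, 10 mm diameter, reaches to y = +90 and -90 mm.
- fixed_tab (a point): Finger tab fixed on the door: this point is the middle of its outer (+y) face, 40 mm above the hinge axis at the door's y = +27 mm; grip here from above. Tab 22 mm wide (door x), 6 mm thick (y), reaching 8 to 60 mm above the hinge axis.
- pin_tab (a point): Finger tab on the sprung pin: this point is the middle of its outer (-y) face, 40 mm above the hinge axis; at the door's y = -30 mm with the pin out, -14 mm when drawn back (57 mm over both tabs, 41 mm pinched). Same shape as the fixed tab. Moves with the pin.
- pin (a joint): Travel of the sprung pin along the door's +y (m): 0 = shot out (8 mm diameter, tip at the door's y = -106 mm, 16 mm past the stub), 0.016 = drawn back to its stop, tip level with the stub. The spring pushes with 3.5 N at 0, 7.5 N at 0.016: a grip of 20 N or more draws it fully back and then holds the door firmly.
- bay_a: Weighing bay on which the door hangs at first: grey base, 160 mm aluminium front posts, clear walls round a white balance. Fixed. Origin: on the bench below the middle of the hinge axis (170 mm up); +x into the bay, which reaches to x = 215 mm and is 216 mm wide; y along the hinge, as the door's. Its hinge is like bay_b's. The door cannot be lifted while the pin is in the keeper's hole.
- bay_b: The bay without a door, same build, axes and origin as bay_a but with taller front posts (205 mm), to which its hinge (ears, keeper and a bar behind) is firmly clamped at an adjustable height: a seated door's hinge axis lies somewhere from 148 to 192 mm above the bench. The readings do not tell it: lower the door slowly until the stubs touch the slot bottoms, then let the pin go.
- hinge_b (a point): Middle of bay_b's hinge axis at its mid setting, 170 mm over the bench; the true axis is up to 22 mm higher or lower. Ears, 8 mm thick, centred at bay y = +84 and -84 mm, each have an open-topped slot 12 mm wide, flaring from 8 mm above the axis to a mouth 28 mm wide at 16 mm, the top. The door's rail and panel hang between the ears, the rail with 4 mm end play either way.
- keeper_b (a point): Centre of bay_b's keeper hole at the mid setting (it goes up and down with the hinge). The keeper is a plate from bay y = -96 to -102 mm, outside the -y ear, with a closed 12 mm square hole on the hinge axis for the pin; its top is 12 mm above the axis, so the pin must stay drawn back while the door is lowered.
- beaker: Glass beaker, 66 mm diameter, 85 mm high, on the bench; leave alone. Origin: centre of its underside.
- reagent: White reagent bottle with red cap, 56 mm diameter, 130 mm high; leave alone. Origin: centre of its underside.
- dish: Shallow white dish, 90 mm diameter, 18 mm high; leave alone. Origin: centre of its underside.
- spatula: Steel spatula 180 mm long lying on the bench; leave alone.
Not all that is in view belongs to the job. Of the things like the door, leave any that is purple; of the rest the larger one is meant.

How it is judged:
By the outcome, as a careful person would: the job done as asked, in the order asked, and still so for the second after the job is handed in, with the robot touching nothing.
It also fails if it takes over 51 s, if anything falls off the work surface, if the arm or the gripper's body presses on something with over 40 N, if the wrist force passes 120 N, or if a joint passes its speed limit or range.

## Working session

There is one attempt and no reset: what is moved stays moved. The work goes in short steps, Python scripts to look and compute and a tool call to move; the robot and the scene stay as the last step left them, time stands still between calls to the robot, and variables do not carry over. Pictures are saved under pics/ and viewed, at most 10 in all, crops included, and the job is handed in when it is done.

Besides the shell and the picture viewer there is one more tool, called after "Call:" as name(argument=value, ...), one argument or row to a line, values as JSON. move_arm: Moves the arm, as the interface text tells. Its arguments: {"type":"object","properties":{"series":{"type":"array"},"fingers":{"type":"number"},"newtons":{"type":"number"}},"required":["series"]}

```bash
mkdir -p pics
cat > h.py <<'E'
from rig import r, imaging, workorder
import numpy as np, cv2, pickle
from scipy.spatial.transform import Rotation as R
def cap(n):
    o=r.get_obs(); c=imaging.capture(n)
    if 'mount' in c:
        T=np.eye(4); q=o['ee_rot']; T[:3,:3]=R.from_quat([q[1],q[2],q[3],q[0]]).as_matrix(); T[:3,3]=o['ee_pos']; c['T']=T@c['mount']
    else:
        T=np.eye(4); T[:3,:3]=cv2.Rodrigues(np.array(c['rvec'],float))[0]; T[:3,3]=np.ravel(c['tvec']); c['T']=np.linalg.inv(T)
    return c
def save(c,f,crop=None,s=1):
    im=c['image'][...,::-1]
    if crop: x0,y0,x1,y1=crop; im=im[y0:y1,x0:x1]
    cv2.imwrite('pics/'+f,cv2.resize(im,None,fx=s,fy=s,interpolation=cv2.INTER_CUBIC))
def cloud(c):
    v,u=np.mgrid[:400,:640]; d=c['depth']
    p=np.stack([(u-c['cx'])/c['fx']*d,(v-c['cy'])/c['fy']*d,d],-1)
    return p@c['T'][:3,:3].T+c['T'][:3,3]
def ray(c,u,v,z):
    d=c['T'][:3,:3]@np.array([(u-c['cx'])/c['fx'],(v-c['cy'])/c['fy'],1]); o=c['T'][:3,3]
    return o+d*(z-o[2])/d[2]
E
python3 - <<'E'
from h import *
print(r.get_obs(), r.nose_length)
for n in ('scene','side'):
    c=cap(n); pickle.dump(c,open(n+'.pkl','wb')); save(c,n+'.png',None,1.25); print(n,c['T'].round(3).tolist(),c['fx'])
E
```

```text
{'time_s': 0.0, 'joint_pos': array([ 1.13420910e+00,  2.59296081e-01,  1.53608131e+00, -2.03820054e-05,
        1.34796162e+00, -2.02775781e-01]), 'joint_vel': array([ 3.79510862e-04,  1.55514654e-03, -1.15666869e-03, -4.42480485e-05,
       -6.54894357e-05,  2.07246159e-03]), 'tau': array([-5.56667619e-04, -4.46023822e+01, -2.90579885e+01, -4.05085948e-04,
        1.15644943e-02,  9.55186010e-06]), 'ee_pos': array([0.12718261, 0.5345782 , 0.23850062]), 'ee_rot': array([-2.64974940e-04,  1.16637324e-01,  9.93174190e-01, -8.32061612e-04]), 'force': array([ 0.17379067,  0.05556753, -0.02112433]), 'ft_torque': array([0.02606769, 0.03652207, 0.00789319]), 'gripper_force': 0.0, 'finger_gap': 0.08577142478701062} 0.008
scene [[0.544, 0.706, -0.454, 1.305], [0.839, -0.46, 0.29, -0.443], [-0.004, -0.539, -0.842, 1.511], [0.0, 0.0, 0.0, 1.0]] 485.78476473552763
side [[-0.977, -0.134, 0.163, 0.333], [-0.21, 0.685, -0.697, 0.992], [-0.018, -0.716, -0.698, 1.103], [0.0, 0.0, 0.0, 1.0]] 510.7746199661026
```

View pics/scene.png

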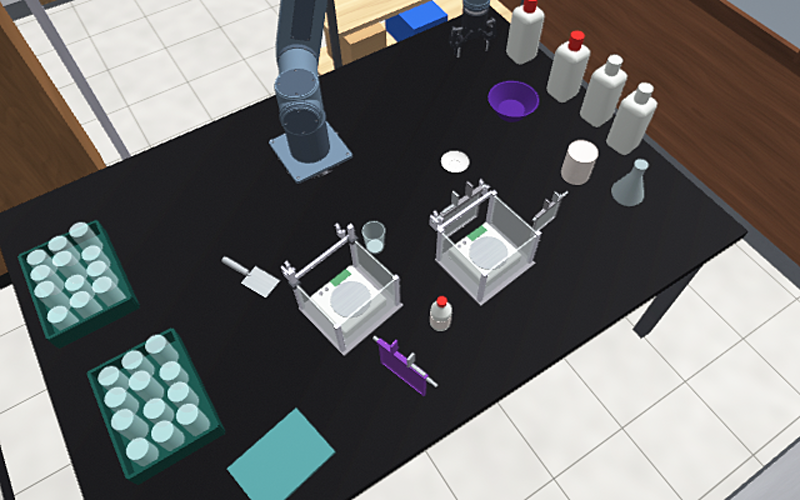

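View pics/side.png

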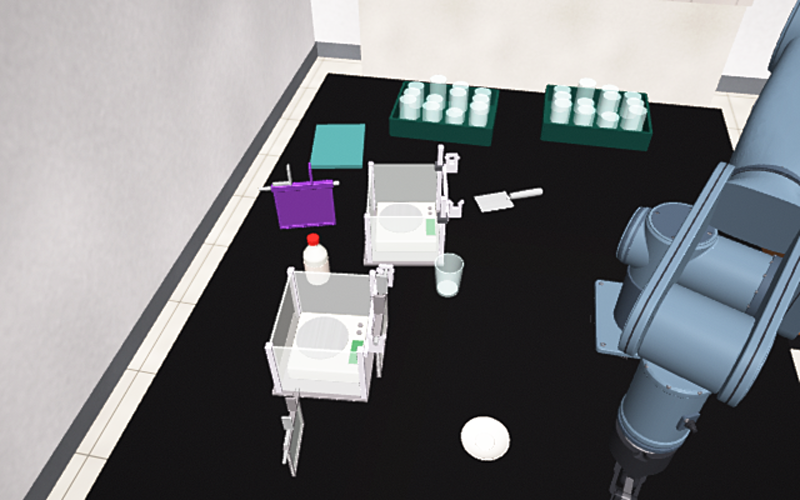

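The scene shows bay A with the door hanging at (460,205) and bay B, which is empty, at (345,290) in 1.25x pixels. The decoys are a purple door at (405,365) and a small clear one at (548,210). I'll enlarge both hinges.

Run:
```python
from h import *
c=pickle.load(open('scene.pkl','rb'))
im=c['image'][...,::-1]
a=cv2.resize(im[135:205,335:435],None,fx=8,fy=8,interpolation=cv2.INTER_CUBIC)[:300*2]
cv2.imwrite('pics/a.png',a)
b=cv2.resize(im[170:245,220:320],None,fx=8,fy=8,interpolation=cv2.INTER_CUBIC)
cv2.imwrite('pics/b.png',b)
```

```text
(no output)
```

View pics/a.png

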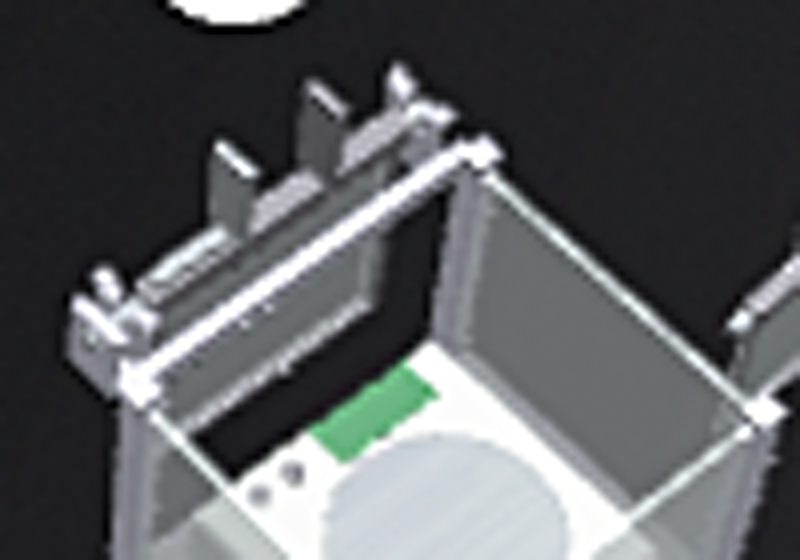

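View pics/b.png

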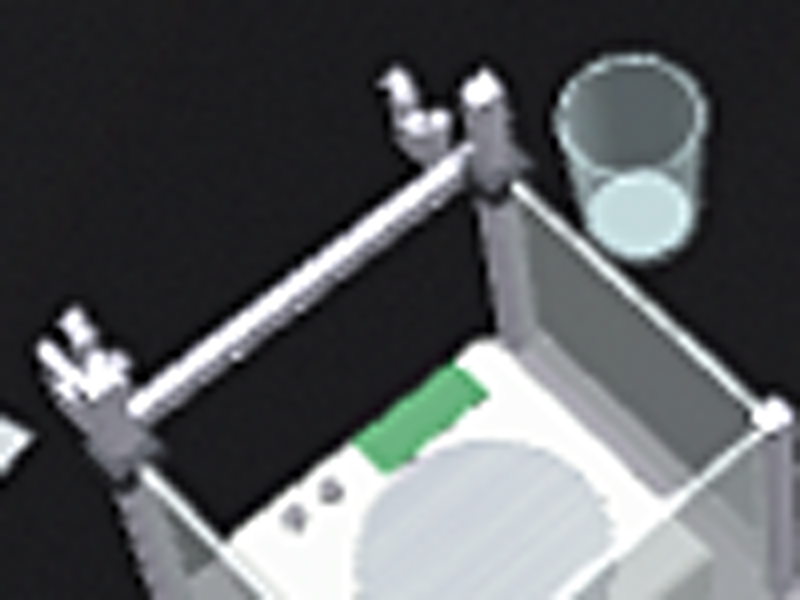

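The door's tab tops are at full-image pixels (364.4,155) and (375.6,147.2), and the keeper is at the left (-y) end. Bay B's ear prong tips are at about (229.4,210.6)/(233.8,215.6) on the left and (269.6,180)/(274.4,185) on the right.

Run:
```python
from h import *
c=pickle.load(open('scene.pkl','rb'))
for u,v in [(364.4,155),(375.6,147.2)]: print(ray(c,u,v,.23))
P=cloud(c)
def reg(x0,y0,x1,y1,lo,hi):
    p=P[y0:y1,x0:x1].reshape(-1,3); return p[(p[:,2]>lo)&(p[:,2]<hi)]
p=reg(335,135,435,205,.21,.245); print(len(p),p.mean(0),p.min(0),p.max(0))
p=reg(340,140,400,190,.155,.2);print(len(p),p.mean(0))
for nm,(x0,y0,x1,y1) in {'L':(222,206,240,225),'R':(265,175,278,190)}.items():
    p=reg(x0,y0,x1,y1,.14,.25); print(nm,len(p)); print(p[np.argsort(-p[:,2])][:24:2].round(3).tolist())
print(ray(c,342.5+9.5,170+13.2,.16))
for u,v in [(231.6,213),(272,182.5)]: print([ray(c,u,v,z).round(3) for z in (.164,.186,.208)])
# posts tops A, z=.16
print('A posts',ray(c,352.5,183,.16),ray(c,395.5,154,.16),ray(c,335+765/8,135+412/8,.16))
```

```text
[0.54764387 0.18554406 0.23      ]
[0.54138325 0.23574559 0.23      ]
59 [0.54310615 0.20808494 0.22190586] [0.52676458 0.18106722 0.21009347] [0.55832994 0.24022186 0.23615288]
415 [0.54894549 0.19815685 0.1737385 ]
L 134
[[0.501, -0.283, 0.208], [0.513, -0.29, 0.207], [0.501, -0.294, 0.205], [0.507, -0.283, 0.204], [0.501, -0.291, 0.203], [0.507, -0.287, 0.202], [0.505, -0.29, 0.202], [0.512, -0.286, 0.202], [0.503, -0.286, 0.201], [0.509, -0.282, 0.201], [0.511, -0.283, 0.198], [0.504, -0.295, 0.193]]
R 54
[[0.461, -0.101, 0.201], [0.457, -0.111, 0.186], [0.457, -0.108, 0.183], [0.432, -0.116, 0.182], [0.429, -0.118, 0.181], [0.435, -0.114, 0.179], [0.426, -0.113, 0.179], [0.45, -0.112, 0.178], [0.435, -0.119, 0.177], [0.457, -0.112, 0.176], [0.455, -0.115, 0.175], [0.436, -0.12, 0.173]]
[0.5804551  0.11653038 0.16      ]
[array([ 0.466, -0.275,  0.164]), array([ 0.48 , -0.278,  0.186]), array([ 0.494, -0.281,  0.208])]
[array([ 0.434, -0.108,  0.164]), array([ 0.448, -0.114,  0.186]), array([ 0.462, -0.119,  0.208])]
A posts [0.58070338 0.11839412 0.16      ] [0.56194972 0.31325634 0.16      ] [0.73465995 0.32878684 0.16      ]
```

Door A's centre is about (0.545,0.211) with yaw about 0.11. Next I move above it for a wrist view.

Call:
move_arm(
  series=[
    [[20,-30,50,0.04],[70,-65,100,0.09],[120,-105,120,0.14],[175,-145,120,0.19],[230,-185,120,0.24],[285,-225,120,0.29],[340,-270,120,0.33],[390,-305,120,0.35]],
  ],
  fingers=85,
  newtons=30,
)

```text
time_s: 1.1
ee_pos: [0.4845, 0.2536, 0.359]
ee_rot: [-0.0, -0.058, 0.998, 0.0]
force: [0.8, 0.7, 0.3]
finger_gap: 0.085
gripper_force: 0.0
```

Call:
move_arm(
  series=[
    [[28,-18,0,0],[28,-18,0,0]],
  ],
)

```text
time_s: 1.35
ee_pos: [0.513, 0.2352, 0.3578]
ee_rot: [-0.001, -0.056, 0.998, -0.0]
force: [-0.0, 1.3, 0.5]
finger_gap: 0.085
gripper_force: 0.0
```

Run:
```python
from h import *
print(r.get_obs()['ee_pos'],r.get_obs()['force'])
c=cap('wrist'); pickle.dump(c,open('wa.pkl','wb')); save(c,'wa.png',None,1.25); print(c['T'].round(3).tolist(),c['fx'])
```

```text
[0.51295514 0.2352218  0.35782677] [-0.03309355  1.34425674  0.4996219 ]
[[-0.112, 0.959, 0.259, 0.447], [0.994, 0.109, 0.028, 0.228], [-0.001, 0.261, -0.965, 0.492], [0.0, 0.0, 0.0, 1.0]] 310.1235928156792
```

View pics/wa.png

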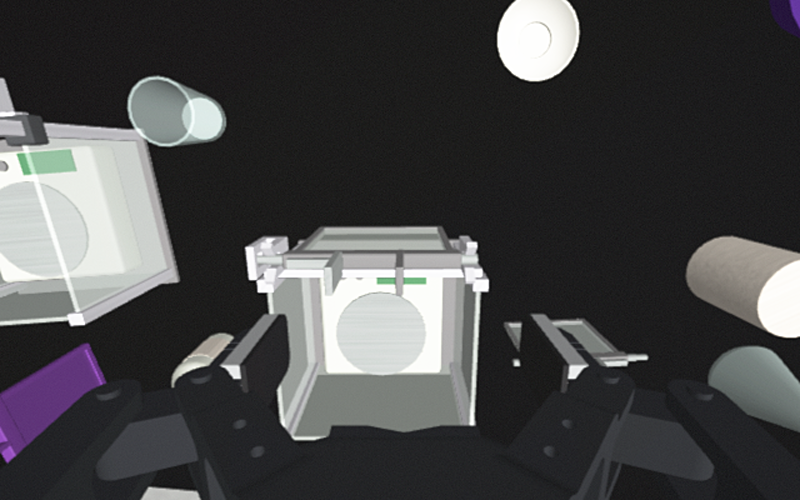

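The wrist view shows the door on bay A with tabs near (332,272) and (400,272), ears at (265,258) and (468,250). I'll measure with depth.

```bash
cat > dm.py <<'E'
from h import *
def tabs(c,x0,y0,x1,y1,ztop,tol=.012):
    P=cloud(c)[y0:y1,x0:x1].reshape(-1,3)
    p=P[(abs(P[:,2]-ztop)<tol)]
    return p
E
python3 - <<'E'
from dm import *
c=pickle.load(open('wa.pkl','rb'))
P=cloud(c)
# window in native px
sub=P[180:245,195:395]
print('rail/tabs z map')
for n,(x0,x1) in {'t1':(255,276),'t2':(312,326)}.items():
    q=P[195:245,x0:x1].reshape(-1,3); q=q[(q[:,2]>.205)&(q[:,2]<.24)]; print(n,len(q),q.mean(0),q.min(0),q.max(0))
q=P[185:225,215:375].reshape(-1,3); q=q[(q[:,2]>.170)&(q[:,2]<.184)]
print(len(q),q.mean(0),q.min(0),q.max(0))
m,_,vt=cv2.PCACompute2(q[:,:2].astype(np.float64),None)[0],0,cv2.PCACompute2(q[:,:2].astype(np.float64),None)[1]; print(m,vt)
save(c,'wac.png',(190,170,400,250),3.8)
E
```

```text
rail/tabs z map
t1 299 [0.54085356 0.18450111 0.22342723] [0.53144134 0.17965538 0.20512632] [0.55336023 0.18787265 0.23151356]
t2 184 [0.53411944 0.23390894 0.22645019] [0.52550205 0.2301173  0.20565855] [0.54764265 0.23766807 0.23084276]
2018 [0.53886119 0.20840404 0.17717799] [0.51310885 0.12205759 0.17000205] [0.5635857  0.29279514 0.18399592]
[[0.53886119 0.20840404]] [[-0.11550207  0.99330724]
 [ 0.99330724  0.11550207]]
```

View pics/wac.png

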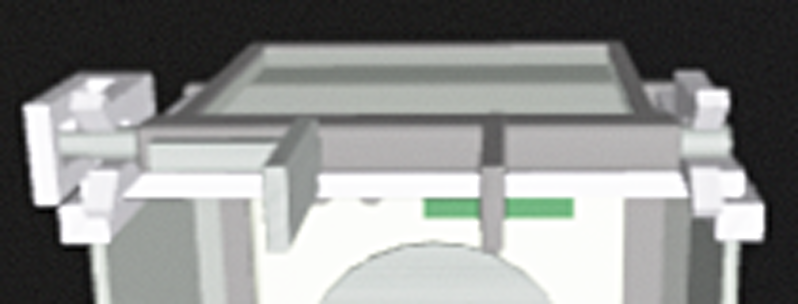

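Call:
move_arm(
  series=[
    [[12,-9,-20,0],[24,-18,-60,0.005],[24,-18,-90,0.005],[24,-18,-90,0.005]],
  ],
)

```text
time_s: 1.9
ee_pos: [0.5328, 0.2198, 0.2669]
ee_rot: [-0.003, -0.061, 0.998, -0.0]
force: [-0.0, -0.5, -0.2]
finger_gap: 0.0851
gripper_force: 0.0
```

Call:
move_arm(
  series=[
    [[4,-3,0,0],[4,-3,0,0],[4,-3,0,0]],
  ],
)

```text
time_s: 2.28
ee_pos: [0.5397, 0.2164, 0.2706]
ee_rot: [0.001, -0.061, 0.998, 0.0]
force: [-0.6, -0.5, -0.4]
finger_gap: 0.0852
gripper_force: 0.0
```

Call:
move_arm(
  series=[
    [[-1,0,-30,0],[-2,1,-60,0],[-2,1,-71,0],[-2,1,-71,0],[-2,1,-71,0]],
  ],
)

```text
time_s: 2.9
ee_pos: [0.5382, 0.2173, 0.1997]
ee_rot: [0.001, -0.061, 0.998, 0.0]
force: [-0.2, -0.8, -0.3]
finger_gap: 0.0848
gripper_force: 0.0
```

Call:
move_arm(
  series=[
    [[0,0,0,0],[0,0,0,0],[0,0,0,0],[0,0,0,0],[0,0,0,0],[0,0,0,0],[0,0,0,0],[0,0,0,0]],
  ],
  fingers=35,
  newtons=35,
)

```text
time_s: 3.9
ee_pos: [0.5385, 0.2184, 0.2004]
ee_rot: [0.002, -0.061, 0.998, 0.001]
force: [-0.3, 2.6, 7.0]
finger_gap: 0.0404
gripper_force: 36.5
```

The pinch gives a 40.4 mm gap, so the pin is drawn back. Now a gentle lift.

Call:
move_arm(
  series=[
    [[0,0,2,0],[0,0,5,0],[0,0,9,0],[0,0,14,0],[0,0,20,0],[0,0,30,0],[0,0,30,0]],
  ],
)

```text
time_s: 4.78
ee_pos: [0.5378, 0.2173, 0.2296]
ee_rot: [0.001, -0.061, 0.998, 0.0]
force: [-0.2, 0.3, -3.5]
finger_gap: 0.0404
gripper_force: 35.7
```

Free: the held weight is 3.5 N. I'll lift clear, carry it to bay B and look from above.

Call:
move_arm(
  series=[
    [[0,0,25,0],[0,0,60,0],[0,0,100,0],[0,0,140,0],[0,0,170,0],[0,-15,171,0],[-2,-45,171,0.005],[-4,-85,171,0.01]],
  ],
)

```text
time_s: 5.78
ee_pos: [0.5324, 0.1309, 0.3969]
ee_rot: [-0.002, -0.066, 0.998, -0.0]
force: [0.1, -1.0, -2.5]
finger_gap: 0.0398
gripper_force: 36.7
```

Call:
move_arm(
  series=[
    [[-2,-45,0,0.01],[-4,-95,0,0.02],[-6,-145,0,0.03],[-8,-195,0,0.04],[-10,-245,0,0.05],[-12,-285,0,0.055],[-14,-307,0,0.055],[-14,-315,0,0.055]],
  ],
)

```text
time_s: 6.78
ee_pos: [0.518, -0.1845, 0.3971]
ee_rot: [-0.002, -0.092, 0.996, 0.001]
force: [-0.1, 0.6, -3.4]
finger_gap: 0.0396
gripper_force: 36.7
```

Call:
move_arm(
  series=[
    [[0,0,0,0],[0,0,0,0],[0,0,0,0]],
  ],
)

```text
time_s: 7.15
ee_pos: [0.5194, -0.1818, 0.3994]
ee_rot: [0.0, -0.094, 0.996, 0.0]
force: [-0.0, 0.6, -2.0]
finger_gap: 0.0401
gripper_force: 36.7
```

Run:
```python
from h import *
o=r.get_obs(); print(o['ee_pos'],o['ee_rot'],o['force'],o['finger_gap'])
c=cap('wrist'); pickle.dump(c,open('wb.pkl','wb')); save(c,'wb.png',None,1.25)
```

```text
[ 0.51939323 -0.18184491  0.3994065 ] [ 1.52059659e-04 -9.36988683e-02  9.95600572e-01  9.87664974e-06] [-0.04528823  0.57086565 -2.02423724] 0.04014231899584089
```

View pics/wb.png

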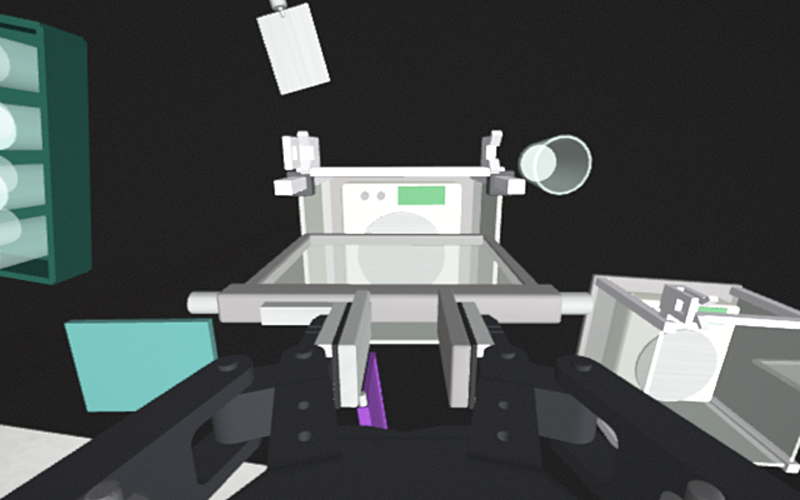

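The held door's rail is at row ~303 from x=218 to 562, and bay B's ears are at (303,152) and (495,150) with the keeper at (290,153). I'll take an enlarged crop of the ears and measure by depth.

Run:
```python
from h import *
c=pickle.load(open('wb.pkl','rb'))
im=c['image'][...,::-1]
f=lambda x0,y0: cv2.resize(im[y0:y0+60,x0:x0+40],None,fx=10,fy=10,interpolation=cv2.INTER_CUBIC)
cv2.imwrite('pics/wbc.png',np.hstack([f(217,100),f(382,100)]))
P=cloud(c)
np.set_printoptions(precision=3,suppress=True)
for n,x0 in (('L',217),('R',382)):
    q=P[100:160,x0:x0+40].reshape(-1,3); 
    h=np.histogram(q[:,2],bins=np.arange(.1,.225,.005)); print(n,[(round(float(a),3),int(k)) for a,k in zip(h[1],h[0])])
```

```text
L [(0.1, 9), (0.105, 11), (0.11, 6), (0.115, 6), (0.12, 3), (0.125, 3), (0.13, 3), (0.135, 8), (0.14, 41), (0.145, 93), (0.15, 304), (0.155, 62), (0.16, 164), (0.165, 41), (0.17, 53), (0.175, 163), (0.18, 232), (0.185, 29), (0.19, 12), (0.195, 15), (0.2, 141), (0.205, 28), (0.21, 0), (0.215, 0)]
R [(0.1, 9), (0.105, 11), (0.11, 6), (0.115, 1), (0.12, 3), (0.125, 3), (0.13, 3), (0.135, 12), (0.14, 31), (0.145, 51), (0.15, 288), (0.155, 35), (0.16, 114), (0.165, 21), (0.17, 23), (0.175, 100), (0.18, 129), (0.185, 15), (0.19, 19), (0.195, 19), (0.2, 150), (0.205, 17), (0.21, 0), (0.215, 0)]
```

View pics/wbc.png

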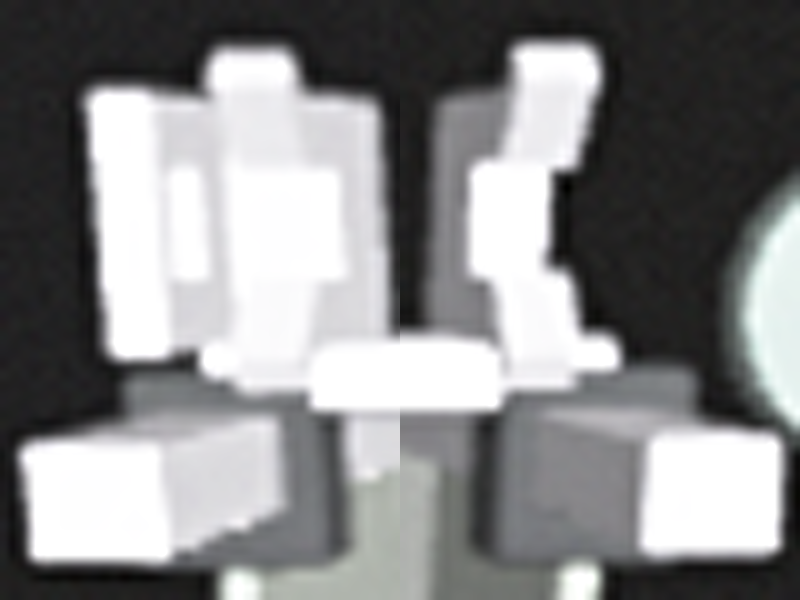

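The slot bottoms show at native (245.5,122.2) and (393.0,122.0), with upper prong tips at (242.2,106.8) and (397.5,106.5).

Run:
```python
from h import *
np.set_printoptions(precision=4,suppress=True)
c=pickle.load(open('wb.pkl','rb')); P=cloud(c)
def box(n,x0,x1,y0,y1):
    q=P[y0:y1+1,x0:x1+1].reshape(-1,3); m=np.median(q,0); print(n,m,q[:,2].std()); return m
L=box('Lslot',242,249,118,126); Rr=box('Rslot',391,395,118,126)
box('Ltip',239,245,105,108); box('Rtip',395,400,105,108); box('keep top',226,232,112,132)
for n,u,v,m in (('L',245.5,122.2,L),('R',393,122,Rr)): print(n,ray(c,u,v,m[2]))
# held door rail top: cluster
q=P[225:265,170:455].reshape(-1,3); z=q[:,2]; q=q[(z>.365)&(z<.385)]; print('rail',len(q),np.histogram(q[:,2],8))
q=q[q[:,2]>np.percentile(q[:,2],50)-.004]
m,v=cv2.PCACompute(q[:,:2].astype(np.float64),None); print(m,v,q.min(0),q.max(0))
# stub ends, native px (150,242) and (475,242)
st=[box('stubL',154,170,238,246),box('stubR',456,470,238,246)]
print([ray(c,u,242,s[2]) for u,s in zip((150,475),st)])
```

```text
Lslot [ 0.4732 -0.2821  0.163 ] 0.006438849714512311
Rslot [ 0.4415 -0.1149  0.163 ] 0.05457611660639114
Ltip [ 0.4566 -0.283   0.1832] 0.06505680112637072
Rtip [ 0.4252 -0.1183  0.1829] 0.0012003849634291588
keep top [ 0.4769 -0.2959  0.1801] 0.07538522618719902
L [ 0.4732 -0.2821  0.163 ]
R [ 0.4412 -0.1149  0.163 ]
rail 6884 (array([ 415,  392,  489,  895, 3636,  160,  554,  343]), array([0.365 , 0.3675, 0.37  , 0.3725, 0.375 , 0.3775, 0.38  , 0.3825,
       0.385 ]))
[[ 0.5194 -0.1894]] [[-0.1826  0.9832]
 [ 0.9832  0.1826]] [ 0.5004 -0.2662  0.3718] [ 0.5411 -0.1095  0.385 ]
stubL [ 0.5351 -0.2705  0.3722] 0.0008093349537832287
stubR [ 0.5036 -0.1059  0.3727] 0.0008916430898612119
[array([ 0.5364, -0.277 ,  0.3722]), array([ 0.5024, -0.0994,  0.3727])]
```

Call:
move_arm(
  series=[
    [[-25,-4,0,0],[-50,-8,0,0],[-62,-10,0,0],[-62,-10,0,0],[-62,-10,-20,0],[-62,-10,-60,0],[-62,-10,-100,0],[-62,-10,-130,0]],
  ],
)

```text
time_s: 8.2
ee_pos: [0.4577, -0.1923, 0.2674]
ee_rot: [-0.0, -0.093, 0.996, 0.001]
force: [-0.2, -0.3, -2.7]
finger_gap: 0.0401
gripper_force: 36.7
```

Call:
move_arm(
  series=[
    [[0,0,-20,0],[0,0,-30,0],[0,0,-30,0],[0,0,-30,0],[0,0,-30,0]],
  ],
)

```text
time_s: 8.82
ee_pos: [0.4578, -0.1932, 0.2402]
ee_rot: [0.001, -0.093, 0.996, -0.001]
force: [-0.2, -0.4, -3.0]
finger_gap: 0.0397
gripper_force: 36.6
```

Run:
```python
from h import *
o=r.get_obs(); print(o['ee_pos'],o['ee_rot'],o['force'],o['finger_gap'])
c=cap('wrist'); pickle.dump(c,open('wc.pkl','wb'))
save(c,'wc.png',(130,150,500,300),2.1)
```

```text
[ 0.45780135 -0.1931705   0.24024466] [ 7.38188346e-04 -9.29733732e-02  9.95668122e-01 -6.31247442e-04] [-0.20805891 -0.44774046 -3.0260779 ] 0.039725535730204764
```

View pics/wc.png

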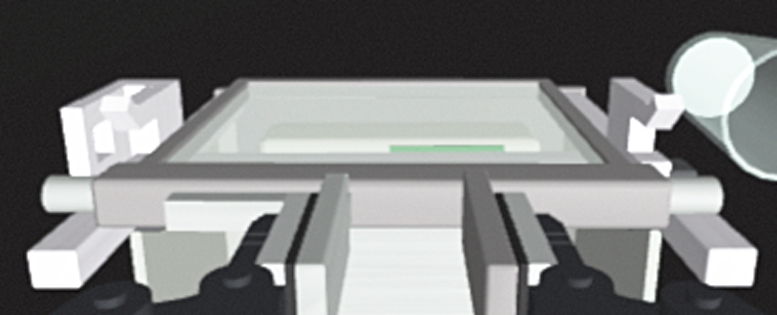

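The stubs, at (70,195) and (695,195) in the crop, are over the ears and symmetric, with the panel between them. Now I lower and feel for contact.

Call:
move_arm(
  series=[
    [[0,1,-5,0],[0,1,-10,0],[0,1,-15,0],[0,1,-19,0],[0,1,-22,0],[0,1,-25,0],[0,1,-28,0],[0,1,-28,0]],
  ],
)

```text
time_s: 9.88
ee_pos: [0.4572, -0.1918, 0.2111]
ee_rot: [-0.0, -0.093, 0.996, 0.0]
force: [-0.4, -0.2, -2.7]
finger_gap: 0.0402
gripper_force: 36.6
```

Call:
move_arm(
  series=[
    [[0,0,-2,0],[0,0,-3,0],[0,0,-4,0],[0,0,-5,0],[0,0,-6,0],[0,0,-7,0],[0,0,-8,0],[0,0,-8,0]],
  ],
)

```text
time_s: 10.88
ee_pos: [0.4559, -0.1918, 0.2029]
ee_rot: [-0.002, -0.093, 0.996, 0.0]
force: [-5.1, -1.2, -1.4]
finger_gap: 0.0403
gripper_force: 36.4
```

A 5 N sideways force toward -x shows the stub on the slot's back flank; I'll ease off 1.5 mm that way.

Call:
move_arm(
  series=[
    [[-1,0,0,0],[-1.5,0,0,0],[-1.5,0,-1,0],[-1.5,0,-2,0],[-1.5,0,-2,0]],
  ],
)

```text
time_s: 11.5
ee_pos: [0.4557, -0.1918, 0.2012]
ee_rot: [-0.0, -0.093, 0.996, 0.0]
force: [-2.6, -0.5, -2.1]
finger_gap: 0.0401
gripper_force: 36.5
```

Call:
move_arm(
  series=[
    [[-0.8,0,0,0],[-0.8,0,-0.5,0],[-0.8,0,-1,0],[-0.8,0,-1.5,0],[-0.8,0,-2,0],[-0.8,0,-2,0]],
  ],
)

```text
time_s: 12.25
ee_pos: [0.4553, -0.1919, 0.1996]
ee_rot: [0.0, -0.093, 0.996, -0.0]
force: [-0.3, 0.8, 0.2]
finger_gap: 0.0399
gripper_force: 38.4
```

Call:
move_arm(
  series=[
    [[0,0,-0.5,0],[0,0,-1,0],[0,0,-1,0],[0,0,-1,0]],
  ],
)

```text
time_s: 12.75
ee_pos: [0.4553, -0.1919, 0.1993]
ee_rot: [0.001, -0.093, 0.996, -0.0]
force: [-2.0, 2.6, 7.2]
finger_gap: 0.0404
gripper_force: 40.6
```

Bottom felt at TCP z=0.1993, so the axis is about 0.168, which agrees with the camera. I'll release the pin in steps, following with the tool along -y so the door stays centred.

Call:
move_arm(
  series=[
    [[0,-1,0.4,0],[0.4,-2,0.4,0],[0.4,-2.5,0.4,0],[0.4,-2.5,0.4,0]],
  ],
  fingers=46,
  newtons=20,
)

```text
time_s: 13.25
ee_pos: [0.4554, -0.1944, 0.1985]
ee_rot: [-0.0, -0.093, 0.996, 0.0]
force: [0.3, 1.4, -0.5]
finger_gap: 0.0461
gripper_force: 6.8
```

Call:
move_arm(
  series=[
    [[0.2,-1,0,0],[0.4,-2,0,0],[0.4,-2.5,0,0],[0.4,-2.5,0,0]],
  ],
  fingers=51,
)

```text
time_s: 13.75
ee_pos: [0.4557, -0.1969, 0.1986]
ee_rot: [-0.0, -0.093, 0.996, 0.0]
force: [0.6, 0.4, -3.0]
finger_gap: 0.0509
gripper_force: 5.0
```

The tool carries weight again because the pads swing back as they open. I'll lower until it's seated again.

Call:
move_arm(
  series=[
    [[0,0,-0.7,0],[0,0,-1.4,0],[0,0,-1.4,0],[0,0,-1.4,0]],
  ],
)

```text
time_s: 14.25
ee_pos: [0.4558, -0.1969, 0.1976]
ee_rot: [0.0, -0.093, 0.996, -0.0]
force: [-0.9, 1.2, 1.4]
finger_gap: 0.0515
gripper_force: 5.5
```

Call:
move_arm(
  series=[
    [[0.2,-1,-0.5,0],[0.4,-2,-1,0],[0.4,-2,-1,0],[0.4,-2,-1,0]],
  ],
  fingers=55,
)

```text
time_s: 14.75
ee_pos: [0.4563, -0.1981, 0.1969]
ee_rot: [0.0, -0.093, 0.996, 0.0]
force: [-1.6, 4.2, 5.8]
finger_gap: 0.0553
gripper_force: 6.3
```

Call:
move_arm(
  series=[
    [[0.2,-1,-0.3,0],[0.2,-1,-0.3,0],[0.2,-1,-0.3,0],[0.2,-1,-0.3,0]],
  ],
  fingers=60,
)

```text
time_s: 15.25
ee_pos: [0.4564, -0.2, 0.1959]
ee_rot: [-0.0, -0.093, 0.996, -0.0]
force: [-0.3, 0.8, 0.3]
finger_gap: 0.0598
gripper_force: 0.3
```

Call:
move_arm(
  series=[
    [[0,0,0,0],[0,0,0,0],[0,0,0,0],[0,0,0,0],[0,0,0,0]],
  ],
  fingers=85,
)

```text
time_s: 15.88
ee_pos: [0.4564, -0.1999, 0.196]
ee_rot: [0.0, -0.093, 0.996, -0.0]
force: [-0.1, 0.9, 0.5]
finger_gap: 0.0852
gripper_force: 0.0
```

Call:
move_arm(
  series=[
    [[0,0,15,0],[0,0,40,0],[0,0,80,0],[0,0,120,0],[20,0,160,0],[45,0,190,0],[60,0,200,0],[60,0,200,0]],
  ],
)

```text
time_s: 16.88
ee_pos: [0.5171, -0.1999, 0.3974]
ee_rot: [0.001, -0.093, 0.996, -0.001]
force: [-0.3, 0.4, -0.3]
finger_gap: 0.085
gripper_force: 0.0
```

Call:
move_arm(
  series=[
    [[0,0,0,0],[0,0,0,0]],
  ],
)

```text
time_s: 17.12
ee_pos: [0.5156, -0.1997, 0.3955]
ee_rot: [-0.001, -0.093, 0.996, 0.0]
force: [-0.2, -0.4, 0.2]
finger_gap: 0.0848
gripper_force: 0.0
```

Run:
```python
from h import *
np.set_printoptions(precision=4,suppress=True)
c=cap('wrist'); pickle.dump(c,open('wd.pkl','wb'))
save(c,'wd.png',(215,80,425,200),3.8)
P=cloud(c)[80:200,215:425].reshape(-1,3); q=P[(P[:,2]>.2)&(P[:,2]<.24)]; print(len(q),q.min(0),q.max(0))
for s in (q[q[:,1]<-.2],q[q[:,1]>=-.2]): print(s.mean(0),s.max(0))
```

```text
585 [ 0.4416 -0.2963  0.2   ] [ 0.5095 -0.1     0.2305]
[ 0.4822 -0.2554  0.215 ] [ 0.5095 -0.2185  0.2305]
[ 0.4543 -0.1645  0.2206] [ 0.4724 -0.1     0.2298]
```

View pics/wd.png

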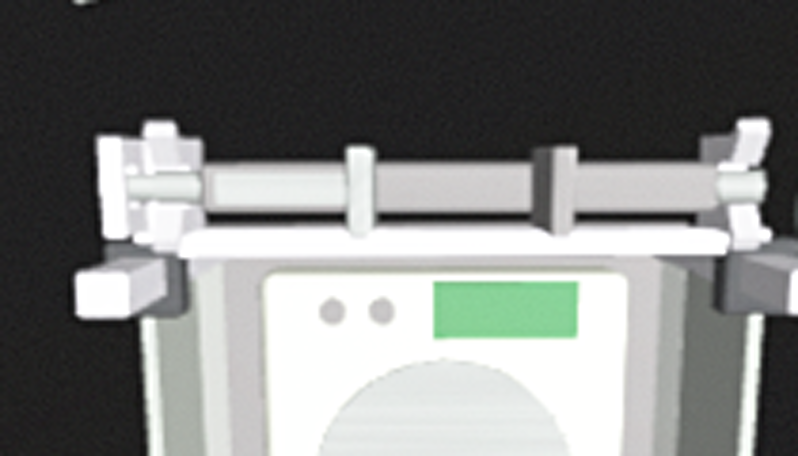

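The door hangs level in bay B: both stubs are in their slots, the pin runs through the keeper at (115,187), and the tabs are back to about 51 mm apart, so the pin is fully out. Handing in.

```bash
python3 -c "
from rig import workorder
print(workorder.job_done())"
```

```text
the job is handed in; nothing more can be done
None
```

The door now hangs level on bay B with its pin sprung home in the keeper; I handed the job in after about 17 s of the 51 s allowed, with the gripper clear and the other things on the bench left alone.

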